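# Hang the packed order basket on the collection stand

## Task

Lift the packed yellow order basket out of the dark wooden tray by its body, stand it on the middle of the green mat with its bail still folded and let go of it. There, swing the folded wire bail upright so that it stays up by itself (a fingertip under its bar will do), then take the basket by the bail and hang it over both prongs of the hook stand, level and at rest. Keep the basket upright all the way and leave the two bottles and the bowl where they are.

Things in the scene. Friction and masses are not known exactly. Their poses are not given: they have to be found in the camera images.
- basket_center (a point): Centre of the yellow oblong basket, 35 mm above its underside: 64 mm along its x, 130 along its y, 70 high; z up. Three fixed pill bottles fill it, below the rim. 0.5 to 0.8 kg. Grasp it from above across the 64 mm. Folded, its bail leans out over the -x side (towards the robot at the start), with 39 mm free between the basket's side and the bail's bar.
- bail_grip (a point): Middle of the bail's top bar, on its axis: black sleeve 12 mm thick, 36 long (along the basket's y), on a 10 mm steel bar straight for 60 mm either side. Folded it lies 76 mm to -x of the basket's centre and 51 above it; upright, 107 mm straight above the centre. In the tray a ledge lies 15 mm under the bar; on the mat some 80 mm below it are free for a fingertip.
- bail (a joint): Bail angle: 0 folded on the basket's -x side (on its stop, 0.3 rad above level), 1.27 upright, 2.5 over on the other side. Pivot axis along the basket's y, 27 mm above its centre, bar 80 mm from it. Light friction (0.010 N m, bail 25 g): left within about 0.6 rad of upright it stays, otherwise it falls.
- tray_floor (a point): Middle of the inner floor (6 mm above the desk) of the fixed dark wooden tray where the basket starts. Inside 134 mm along its x, 170 along its y, z up; the front wall, at -x, is a ledge 46 mm thick and 70 mm high over the desk, under the folded bail; back wall 52 mm, short walls 26 mm high.
- mat_top (a point): Centre of the top face of the fixed green mat, 170 mm along its x, 200 mm along its y, 4 mm thick.
- seat (a point): Where the middle of the bail's bar lies when hung on the fixed stand, 205 mm above the desk, bar along this y. Two 8 mm prongs, 34 mm to either side in y, point to -x; upper side 5 mm below this point, level 20 mm fore and aft; red upturned ends at x -34 mm, 18 mm above it. Crossbar and 20 mm post at x +105 mm, at most 6 mm above it. 60 mm free between the prongs. Base plate 12 mm high.
- bottle_a_center (a point): Bystander: centre of a loose closed jar, 54 mm diameter, 95 mm high, with a blue label.
- bottle_b_center (a point): Bystander: centre of a loose closed jar, 54 mm diameter, 95 mm high, with a paper label.
- bowl_center (a point): Bystander: centre of a loose white bowl, 84 mm across, 40 mm high.
Not all that is in view belongs to the job. Leave any pink look-alike of the part that bears basket_center alone.

How it is judged:
By the outcome, as a careful person would: the job done as asked, in the order asked, and still so for the second after the job is handed in, with the robot touching nothing.
It also fails if it takes over 72 s, if anything falls off the work surface, if the arm or the gripper's body presses on something with over 40 N, if the wrist force passes 120 N, or if a joint passes its speed limit or range.

## Robot

A 6-joint arm with a two-finger parallel gripper is mounted at the origin on the work surface. World frame = base frame: x ahead of the robot, y to its left, z up, the work surface at z = 0. Lengths are in m, angles in degrees, forces in N, time in s.
With the tool pointing down it reaches from about 0.275 to 0.825 m from the base axis. Payload 4.9 kg.
Tool frame: the origin (TCP) lies at the very end of the fingers, on their centre line; the grasp point (between the pads) lies 19 mm behind it; z points along the fingers, y is the line along which they close (so a half turn about z gives the same grasp; the last joint's range is limited). The gripper opens to 85 mm and grips with 20 to 120 N. Pads are 22 mm wide; open, the fingers measure 114 mm over their backs; the gripper's body (76 mm by 85 mm) begins 54 mm behind the grasp point. The pads swing forward as they close: fully open they stand 13 mm farther back than shut.
Start: joints at [-70.886, 18.69, -11.035, 60.275, 0, 82.311], TCP at [0.248, -0.491, 0.231] pointing down, gripper open.
Joint ranges: [-152.03, 152.03], [-55.5, 102.48], [-74.3, 77.21], [-110.64, 120.58], [-84.22, 78.4], [-180, 180]. Speed limits (degrees/s): [147.25, 147.25, 180, 180, 180, 180].

## Interface

Orientations are given as [roll, pitch, yaw] about the fixed x, y, z axes, in that order (R = Rz(yaw) Ry(pitch) Rx(roll)).
In Python, from cell import arm gives the robot as it stands.
- The arm moves only by the tool arm_command, never from a script. Its argument "steps" is a list of rows, each a list of 7 numbers: the opening in per cent of the stroke, from 0 (shut) to 100 (fully open), then the shift along the tool's x, y, z in units of 10 cm (1.0 is 10 cm), then the turn, a rotation vector about the tool's x, y, z in units of 5 degrees (1.0 is 5 degrees). In form: [[fingers, x, y, z, wx, wy, wz], ...]. A call has exactly 8 rows; each row shifts and turns the commanded pose from where the row before left it, along the tool's axes as they then stand; what a row does not reach is not made up. A row lasts 1/8 s, in which the tool goes at most 62.5 mm and 10.7 degrees, less where a joint would pass 70% of its speed; a pose out of reach is approached as far as the arm can. A call with a number of a shift or a turn outside -1 to 1 is refused whole. A call with a gripper value outside its range is refused whole. The fingers move at their own pace and stop on an object; "force" is the grip in N (left out, the last holds). Time passes only in rows, so rows that do not move let the fingers close, or fill a call up. It gives the time, the measured TCP pose, the force, the opening and the grip force at its end, in the units of the state.
- arm.sense(): the state, without advancing time (a new reading comes with each control period).
- arm.camera(name): name is "scene" or "top"; returns a dict with "color" (384x512x3 uint8, red, green, blue), "fx", "fy", "cx", "cy" (pixels), "k1" (the pictures are not rectified: a ray, as slopes to the right and down, at radius r is drawn at 1 + k1 r^2 times it, then the intrinsics apply), "camera_from_world" (4x4, takes a point from world to camera coordinates). Camera axes: x right, y down, z forward; pixel columns grow to the right and rows downward; lengths in m; the calibration is good to about 2 mm. A picture is of the moment at which its call begins. There is no depth.
- arm.hand_in(): hands the job in; it is judged then, once.
The state is a dict: "t": time; "qpos": joint angles; "joint_velocities": joint speeds; "effort": joint torques, N m; "position": TCP position; "orientation": TCP orientation; "contact_force": force on the tool from outside, world axes, zero at the start; "moment": the same for the moment, N m; "width": finger opening in m; "gripper_force": force on a finger pad.
Only numpy, scipy, OpenCV 4.12 (cv2) and the standard library are available. Lean on these libraries where they do the work, as an engineer would, in place of code of your own. Each camera call takes 0.05 s, during which the arm holds its last target. There are 200 camera calls.

## Working session

There is one attempt and no reset: what is moved stays moved. The work goes in short steps, Python scripts to look and compute and a tool call to move; the robot and the scene stay as the last step left them, time stands still between calls to the robot, and variables do not carry over. Pictures are saved under pics/ and viewed, at most 10 in all, crops included, and the job is handed in when it is done.

Besides the shell and the picture viewer there is one more tool, called after ">>>" by a JSON object that holds its "fn" and its "kwargs". arm_command: Moves the arm, as the interface text tells. Shifts and turns lie within -1 to 1; 1 stands for 10 cm of shift or 5 degrees of turn. Its arguments: {"type":"object","properties":{"steps":{"type":"array"},"force":{"type":"number"}},"required":["steps"]}

```bash
mkdir -p pics; cat > h.py <<'E'
import numpy as np, cv2
from cell import arm
def snap(n,f,crop=None,s=1):
    c=arm.camera(n); im=c["color"][:,:,::-1]
    np.savez('pics/%s.npz'%n,**{k:v for k,v in c.items()})
    if crop: u0,v0,u1,v1=crop; im=im[v0:v1,u0:u1]
    cv2.imwrite('pics/'+f,cv2.resize(im,None,fx=s,fy=s,interpolation=cv2.INTER_CUBIC)); return c
def load(n): return dict(np.load('pics/%s.npz'%n))
def ray(c,u,v):
    K=np.array([[c['fx'],0,c['cx']],[0,c['fy'],c['cy']],[0,0,1]],float)
    p=cv2.undistortPoints(np.array([[[u,v]]],float),K,np.array([float(c['k1']),0,0,0]))[0,0]
    # the model: drawn=(1+k1 r^2)*ray, same as OpenCV
    T=c['camera_from_world']; R,t=T[:3,:3],T[:3,3]
    return -R.T@t, R.T@np.array([p[0],p[1],1])
def at(c,u,v,z):
    o,d=ray(c,u,v); return o+d*(z-o[2])/d[2]
def px(c,P):
    T=c['camera_from_world']; q=T[:3,:3]@np.array(P)+T[:3,3]; a=q[:2]/q[2]; a=a*(1+c['k1']*(a@a))
    return np.array([c['fx']*a[0]+c['cx'],c['fy']*a[1]+c['cy']])
E
python3 - <<'E'
from h import *
snap('top','t0.png',None,1.5); snap('scene','s0.png',None,1.5)
s=arm.sense(); print(s)
for n in('top','scene'):
    c=load(n); print(n,c['k1'],c['fx'],ray(c,256,192))
E
```

```text
{'t': 0.1, 'qpos': array([-7.08856287e+01,  1.87283327e+01, -1.10856212e+01,  6.02747415e+01,
       -8.43760586e-04,  8.23107931e+01]), 'joint_velocities': array([ 0.06861407, -0.09191701,  0.15801959, -0.05188046, -0.12485947,
        0.02029792]), 'effort': array([-2.30916794e-04, -4.44238830e+01,  2.63038015e+01,  7.92147039e-03,
       -2.16723997e-04, -7.57360628e-07]), 'position': array([ 0.24784782, -0.49041148,  0.23058067]), 'orientation': array([-1.79911989e+02, -1.10312162e-02,  2.68035704e+01]), 'contact_force': array([ 0.27106322, -0.10006891, -0.57752936]), 'moment': array([ 0.01569255, -0.0014336 ,  0.02283511]), 'gripper_force': 0.0, 'width': 0.08517162376034985}
top -0.037526286960403124 383.1296715733295 (array([0.36119969, 0.01972491, 1.04694552]), array([ 0.17333003, -0.0152171 , -0.98482907]))
scene 0.042711081740505565 401.4211314779552 (array([1.1694436 , 0.49637142, 0.78920688]), array([-0.61080025, -0.46657979, -0.63988831]))
```

View pics/t0.png

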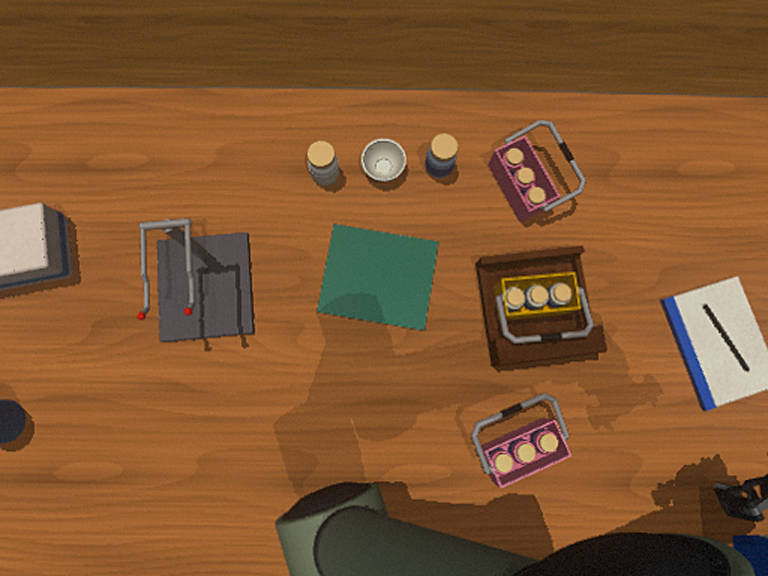

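View pics/s0.png

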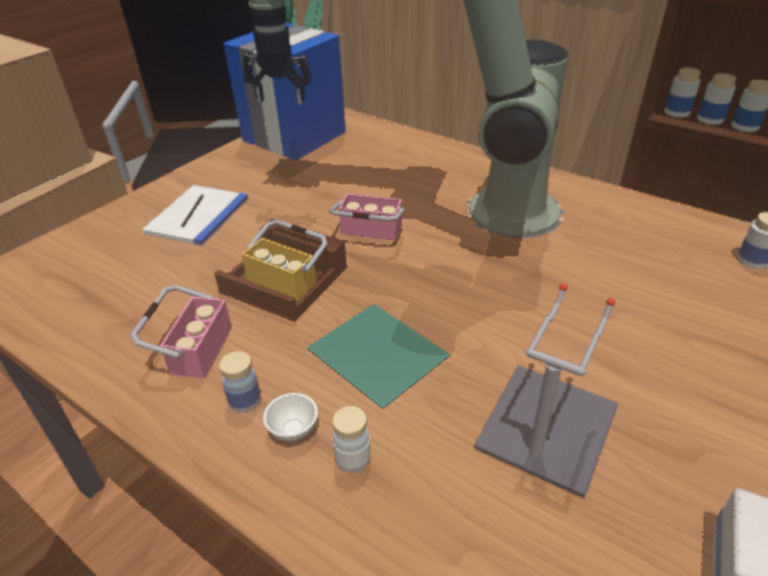

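The top view shows the yellow basket at (540,296) in the dark tray, with its bail towards the robot (bar at 548,338). The mat is at (378,277), the stand prongs end at (141,316) and (188,312), the jars are at (321,160) and (442,152), and the bowl is at (383,160). What could be mistaken for the basket is the pink ones at (525,178) and (527,450); the yellow one at (540,296) fits the description. I'll check it in a close crop.

```bash
python3 - <<'E'
from h import *
import cv2
c=load('top'); im=c['color'][:,:,::-1]
a=cv2.resize(im[155:250,310:410],None,fx=4,fy=4,interpolation=cv2.INTER_CUBIC)
b=cv2.resize(im[140:235,80:180],None,fx=4,fy=4,interpolation=cv2.INTER_CUBIC)
cv2.imwrite('pics/z1.png',np.hstack([a,b]))
E
```

```text
(no output)
```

View pics/z1.png

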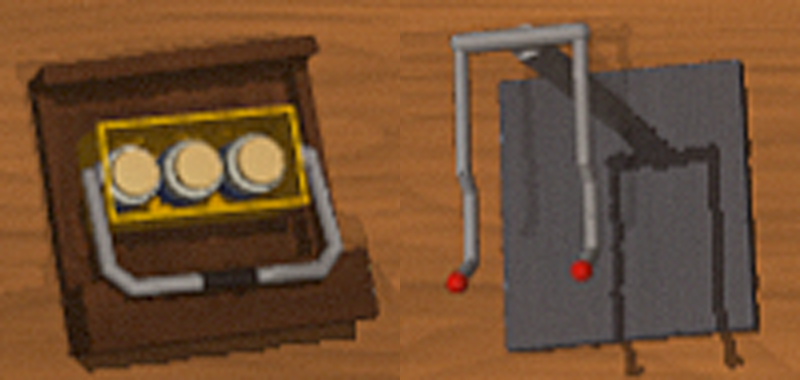

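The crop confirms the yellow basket. Its rim corners are at (98,124), (294,105), (308,202) and (114,223), and the sleeve is at (230,279). On the stand, the red tips are at (457,282) and (582,270), and the crossbar ends are at (459,42) and (582,33).

```bash
python3 - <<'E'
from h import *
np.set_printoptions(precision=4,suppress=True)
c=load('top')
A=lambda x,y,z: at(c,310+x/4-.4,155+y/4-.4,z)
B=lambda x,y,z: at(c,80+(x-400)/4-.4,140+y/4-.4,z)
r=[A(*p,.076) for p in[(98,124),(294,105),(308,202),(114,223)]]
print('rim',np.array(r),'ctr',np.mean(r,0))
print('sides',[np.linalg.norm(r[i]-r[i-1]) for i in range(4)])
yv=(r[0]-r[1])+(r[3]-r[2]); print('ydir deg (yaw)',np.degrees(np.arctan2(-yv[0],yv[1])))
print('sleeve',A(230,279,.092))
t1,t2=B(457,282,.223),B(582,270,.223); print('tips',t1,t2,np.linalg.norm(t1-t2))
k1,k2=B(459,42,.205),B(582,33,.205); print('bar',k1,k2,np.linalg.norm(k1-k2))
x=(k1+k2)/2-(t1+t2)/2; L=np.linalg.norm(x[:2]); print('x len',L,'yaw',np.degrees(np.arctan2(x[1],x[0])),'yaw from tips',np.degrees(np.arctan2(-(t1-t2)[0],(t1-t2)[1])),np.degrees(np.arctan2(-(k1-k2)[0],(k1-k2)[1])))
print('seat',(t1+t2)/2+x*34/139)
p=[B(*q,.012) for q in[(499,85),(743,62),(757,330),(508,351)]]; print('plate',np.array(p))
m=[at(c,u/1.5,v/1.5,.004) for u,v in[(334,225),(438,241),(425,330),(318,312)]]
print('mat',np.mean(m,0),[np.linalg.norm(m[i]-m[i-1]) for i in range(4)]); yv=m[0]-m[1]; xv=m[1]-m[2];print(np.degrees(np.arctan2(-yv[0],yv[1])),np.degrees(np.arctan2(xv[1],xv[0])))
for n,(u,v),z in[('a',(444,142),.095),('b',(321,149),.095),('bowl',(384,160),.04)]: print(n,at(c,u/1.5,v/1.5,z))
E
```

```text
rim [[ 0.5506 -0.1979  0.076 ]
 [ 0.5643 -0.3273  0.076 ]
 [ 0.5004 -0.3329  0.076 ]
 [ 0.486  -0.2061  0.076 ]] ctr [ 0.5253 -0.266   0.076 ]
sides [np.float64(0.06509789621009204), np.float64(0.13021481779287974), np.float64(0.06414841308783589), np.float64(0.1276213783381155)]
ydir deg (yaw) 6.272484635991222
sleeve [ 0.449  -0.2746  0.092 ]
tips [0.4635 0.3576 0.223 ] [0.4707 0.2902 0.223 ] 0.06782784558018165
bar [0.6032 0.3755 0.205 ] [0.609  0.3055 0.205 ] 0.07020637514770652
x len 0.1399970603899892 yaw 6.809000266619791 yaw from tips 6.05221799437845 4.7570021164161105
seat [0.5011 0.328  0.2186]
plate [[0.6278 0.4264 0.012 ]
 [0.6457 0.2571 0.012 ]
 [0.4589 0.2385 0.012 ]
 [0.4433 0.4058 0.012 ]]
mat [0.5666 0.0134 0.004 ] [np.float64(0.16692793725500843), np.float64(0.19762941719834398), np.float64(0.16932748129312947), np.float64(0.1978826135442309)]
-8.480094346705584 -8.748230427659204
a [ 0.7927 -0.1001  0.095 ]
b [0.7766 0.1174 0.095 ]
bowl [0.7802 0.0054 0.04  ]
```

>>> {"fn": "arm_command", "kwargs": {"steps": [[90, 0, 0, 0, 0, 0, -0.86], [90, 0, 0, 0, 0, 0, -0.87], [90, 0, 0, 0, 0, 0, -0.87], [90, 0, 0, 0, 0, 0, -0.87], [90, 0, 0, 0, 0, 0, -0.87], [90, 0, 0, 0, 0, 0, -0.87], [90, 0, 0, 0, 0, 0, -0.87], [90, 0, 0, 0, 0, 0, -0.87]], "force": 60}}

```text
t: 1.1
position: [0.2479, -0.4906, 0.2308]
orientation: [-180.0, -0.0, 61.7]
contact_force: [0.1, 0.5, 0.3]
width: 0.0767
gripper_force: 0.0
```

>>> {"fn": "arm_command", "kwargs": {"steps": [[90, 0, 0, 0, 0, 0, -0.87], [90, 0, 0, 0, 0, 0, -0.87], [90, 0, 0, 0, 0, 0, -0.87], [90, 0, 0, 0, 0, 0, -0.87], [90, 0, 0, 0, 0, 0, -0.87], [90, 0, 0, 0, 0, 0, -0.87], [90, 0, 0, 0, 0, 0, -0.87], [90, 0, 0, 0, 0, 0, -0.87]]}}

```text
t: 2.1
position: [0.2479, -0.4906, 0.2308]
orientation: [-180.0, -0.1, 96.5]
contact_force: [-0.3, 0.0, 0.5]
width: 0.0763
gripper_force: 0.0
```

```bash
cat >> h.py <<'E'
def go(x,y,z,yaw):
    s=arm.sense(); p=s['position']; o=s['orientation']
    d=np.array([x,y,z])-p; a=np.radians(o[2]); c,n=np.cos(a),np.sin(a)
    dy=(yaw-o[2]+180)%360-180
    print('t %.2f'%s['t'],'pos',p.round(4),'rpy',o.round(2),'F',s['contact_force'].round(1),'w %.4f'%s['width'],'gf %.0f'%s['gripper_force'])
    print('tool shift units total',(np.array([d[0]*c+d[1]*n,d[0]*n-d[1]*c,-d[2]])*10).round(3),'wz units',round(-dy/5,3))
E
python3 -c "
from h import *
go(.5253,-.266,.130,96.2)"
```

```text
t 2.10 pos [ 0.2479 -0.4906  0.2308] rpy [-1.7999e+02 -6.0000e-02  9.6500e+01] F [-0.3  0.   0.5] w 0.0763 gf 0
tool shift units total [1.917 3.01  1.008] wz units 0.059
```

>>> {"fn": "arm_command", "kwargs": {"steps": [[90, 0.24, 0.37, 0, 0, 0, 0.06], [90, 0.28, 0.44, 0, 0, 0, 0], [90, 0.28, 0.44, 0, 0, 0, 0], [90, 0.28, 0.44, 0.2, 0, 0, 0], [90, 0.28, 0.44, 0.2, 0, 0, 0], [90, 0.28, 0.44, 0.3, 0, 0, 0], [90, 0.277, 0.44, 0.3, 0, 0, 0], [90, 0, 0, 0, 0, 0, 0]]}}

```text
t: 3.1
position: [0.5273, -0.2646, 0.128]
orientation: [-179.8, -0.2, 96.4]
contact_force: [0.7, -0.6, 0.4]
width: 0.0771
gripper_force: 0.0
```

```bash
python3 -c "
from h import *
go(.5253,-.266,.038,96.2)
import cv2
a=arm.camera('top');b=arm.camera('scene')
A=cv2.resize(a['color'][140:265,300:420,::-1],(480,500),interpolation=2);B=cv2.resize(b['color'][90:215,130:250,::-1],(480,500)[:1]+(500,),interpolation=2)
cv2.imwrite('pics/g1.png',cv2.resize(np.hstack([A,B]),(800,417)))"
```

```text
t 3.10 pos [ 0.5273 -0.2646  0.128 ] rpy [-179.78   -0.23   96.35] F [ 0.7 -0.6  0.4] w 0.0771 gf 0
tool shift units total [-0.012 -0.021  0.9  ] wz units 0.031
```

View pics/g1.png

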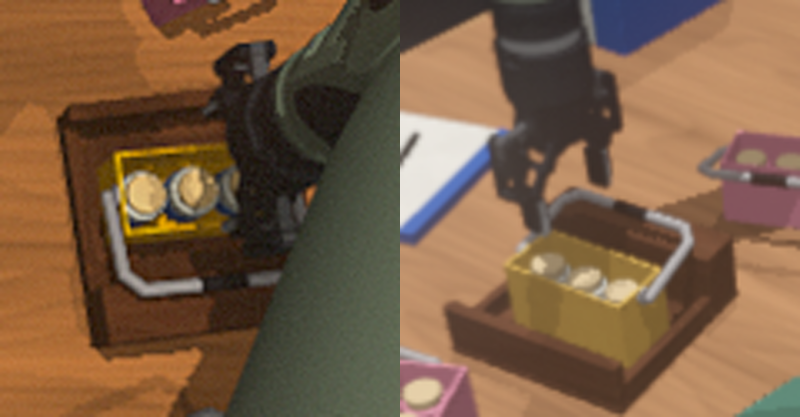

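The scene view suggests the fingers may sit off-centre along the basket's length. I'll check by projection.

```bash
python3 -c "
from h import *
np.set_printoptions(precision=1,suppress=True)
c=load('scene')
f=lambda P:((px(c,P)-[130,90])*[480/120*800/960,4*417/500])
a=np.radians(6.2);x=np.array([np.cos(a),np.sin(a),0]);y=np.array([-np.sin(a),np.cos(a),0])
C=np.array([.5253,-.266,.076])
for sx,sy in[(1,1),(1,-1),(-1,-1),(-1,1)]: print('rim',sx,sy,f(C+sx*.032*x+sy*.065*y))
p=arm.sense()['position']
for s in(1,-1):
  for h in(0,.01):print('tip',f(p+s*.042*x+[0,0,h]))
"
```

```text
rim 1 1 [215.4 304.6]
rim 1 -1 [ 98.9 262.3]
rim -1 -1 [144.3 226.3]
rim -1 1 [258.4 265.6]
tip [136.3 238.4]
tip [134.4 228.7]
tip [196.7 190.2]
tip [195.2 180.7]
```

```bash
python3 -c "
from h import *
c=load('scene'); im=c['color'][135:215,135:235,::-1]
im=cv2.resize(im,None,fx=7,fy=7,interpolation=2)
a=np.radians(6.2);x=np.array([np.cos(a),np.sin(a),0]);y=np.array([-np.sin(a),np.cos(a),0])
C=np.array([.5253,-.266,.076])
for sx,sy in[(1,1),(1,-1),(-1,-1),(-1,1)]:
  u=(px(c,C+sx*.032*x+sy*.065*y)-[135,135]+.5)*7
  cv2.drawMarker(im,tuple(int(k) for k in u),(0,0,255),0,12,1)
u=(px(c,C-.076*x+[0,0,.016])-[135,135]+.5)*7
cv2.drawMarker(im,tuple(int(k) for k in u),(0,255,0),0,12,1)
cv2.imwrite('pics/s1.png',im)"
```

```text
(no output)
```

View pics/s1.png

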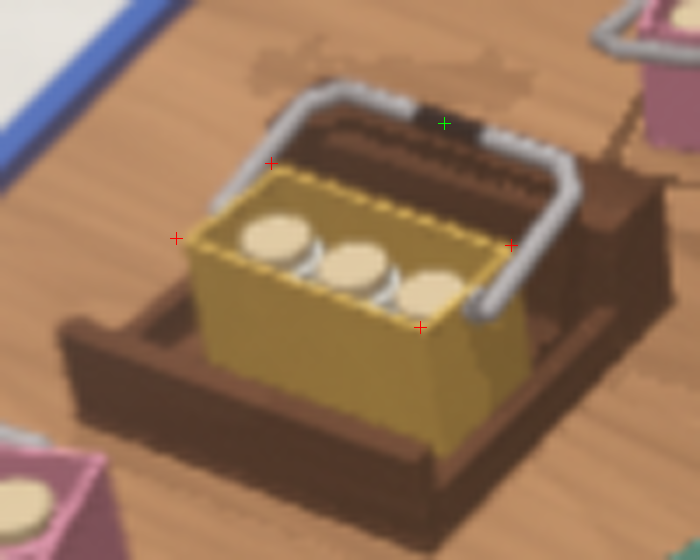

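The enlarged scene crop puts the rim corners at (190,240), (275,168), (520,250) and (430,325). That is about 1.3 raw px (3 mm) from the top-view estimate, so the two views agree and I can descend.

>>> {"fn": "arm_command", "kwargs": {"steps": [[90, 0, -0.022, 0.1, 0, 0, 0.03], [90, 0, 0, 0.14, 0, 0, 0], [90, 0, 0, 0.14, 0, 0, 0], [90, 0, 0, 0.14, 0, 0, 0], [90, 0, 0, 0.14, 0, 0, 0], [90, 0, 0, 0.14, 0, 0, 0], [90, 0, 0, 0.1, 0, 0, 0], [90, 0, 0, 0, 0, 0, 0]]}}

```text
t: 4.2
position: [0.5242, -0.2681, 0.0403]
orientation: [-179.9, -0.1, 95.9]
contact_force: [0.7, 0.1, 0.6]
width: 0.0772
gripper_force: 0.0
```

>>> {"fn": "arm_command", "kwargs": {"steps": [[0, 0, 0, 0, 0, 0, 0], [0, 0, 0, 0, 0, 0, 0], [0, 0, 0, 0, 0, 0, 0], [0, 0, 0, 0, 0, 0, 0], [0, 0, 0, -0.1, 0, 0, 0], [0, 0, 0, -0.2, 0, 0, 0], [0, 0, 0, -0.2, 0, 0, 0], [0, 0, 0, 0, 0, 0, 0]], "force": 70}}

```text
t: 5.2
position: [0.525, -0.2689, 0.0921]
orientation: [180.0, 0.0, 95.9]
contact_force: [0.7, -0.1, -6.7]
width: 0.0629
gripper_force: 79.7
```

```bash
python3 -c "
from h import *
go(.5666,.0134,.2,81.4)"
```

```text
t 5.20 pos [ 0.525  -0.2689  0.0921] rpy [1.7997e+02 5.0000e-02 9.5900e+01] F [ 0.7 -0.1 -6.7] w 0.0629 gf 80
tool shift units total [ 2.765  0.704 -1.079] wz units 2.9
```

>>> {"fn": "arm_command", "kwargs": {"steps": [[0, 0, 0, -0.2, 0, 0, 0], [0, 0, 0, -0.2, 0, 0, 0], [0, 0.1, 0.03, -0.1, 0, 0, 0], [0, 0.2, 0.05, 0, 0, 0, 0], [0, 0.27, 0.07, 0, 0, 0, 0], [0, 0.27, 0.07, 0, 0, 0, 0], [0, 0.27, 0.07, 0, 0, 0, 0], [0, 0.27, 0.07, 0, 0, 0, 0]]}}

```text
t: 6.2
position: [0.5453, -0.1247, 0.1398]
orientation: [-179.9, -0.1, 96.0]
contact_force: [1.5, -0.5, -6.5]
width: 0.0629
gripper_force: 79.8
```

>>> {"fn": "arm_command", "kwargs": {"steps": [[0, 0.27, 0.07, 0, 0, 0, 0], [0, 0.27, 0.07, 0, 0, 0, 0], [0, 0.27, 0.07, 0, 0, 0, 0], [0, 0.27, 0.07, 0, 0, 0, 0], [0, 0.2, 0.05, 0, 0, 0, 0], [0, 0.07, 0.014, 0.2, 0, 0, 0], [0, 0, 0, 0.2, 0, 0, 0], [0, 0, 0, 0, 0, 0, 0]]}}

```text
t: 7.2
position: [0.5644, 0.0112, 0.0991]
orientation: [-179.7, -0.1, 95.9]
contact_force: [-0.6, -0.6, -6.7]
width: 0.0631
gripper_force: 79.5
```

```bash
python3 -c "
from h import *
go(.5669,.0104,.040,95.9)
s=snap('top','x.png'); c=s
import cv2
A=cv2.resize(s['color'][130:255,190:320,::-1],None,fx=4,fy=4,interpolation=2)
cv2.imwrite('pics/m1.png',A)"
```

```text
t 7.20 pos [0.5644 0.0112 0.0991] rpy [-1.7971e+02 -6.0000e-02  9.5940e+01] F [-0.6 -0.6 -6.7] w 0.0631 gf 79
tool shift units total [-0.011  0.024  0.591] wz units 0.009
```

View pics/m1.png

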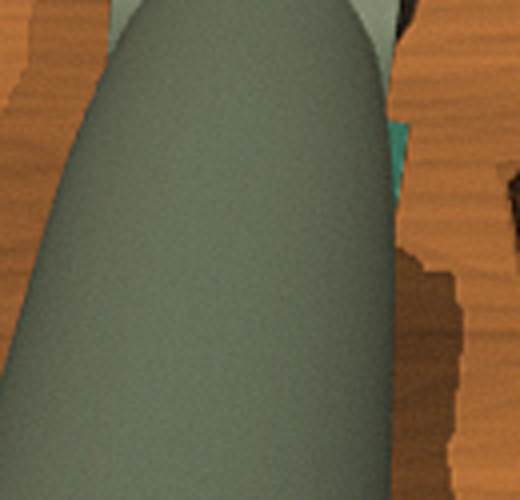

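The arm hides the mat from the top camera, so I'll use the scene view after placing. Lowering now.

>>> {"fn": "arm_command", "kwargs": {"steps": [[0, 0, 0.02, 0.1, 0, 0, 0], [0, 0, 0, 0.15, 0, 0, 0], [0, 0, 0, 0.1, 0, 0, 0], [0, 0, 0, 0.1, 0, 0, 0], [0, 0, 0, 0.07, 0, 0, 0], [0, 0, 0, 0.04, 0, 0, 0], [0, 0, 0, 0.03, 0, 0, 0], [0, 0, 0, 0, 0, 0, 0]]}}

```text
t: 8.25
position: [0.5687, 0.0104, 0.0423]
orientation: [-180.0, -0.0, 95.9]
contact_force: [0.7, -0.2, -6.6]
width: 0.0632
gripper_force: 80.0
```

```bash
python3 -c "
from h import *
go(.5669,.0104,.039,95.9)"
```

```text
t 8.25 pos [0.5687 0.0104 0.0423] rpy [-180.    -0.    95.9] F [ 0.7 -0.2 -6.6] w 0.0632 gf 80
tool shift units total [ 0.002 -0.018  0.033] wz units 0.001
```

>>> {"fn": "arm_command", "kwargs": {"steps": [[0, 0, 0, 0.02, 0, 0, 0], [0, 0, 0, 0.01, 0, 0, 0], [0, 0, 0, 0.01, 0, 0, 0], [0, 0, 0, 0, 0, 0, 0], [0, 0, 0, 0, 0, 0, 0], [0, 0, 0, 0, 0, 0, 0], [0, 0, 0, 0, 0, 0, 0], [0, 0, 0, 0, 0, 0, 0]]}}

```text
t: 9.25
position: [0.569, 0.0103, 0.04]
orientation: [179.9, 0.0, 95.9]
contact_force: [-4.6, 0.1, 7.3]
width: 0.0625
gripper_force: 81.6
```

>>> {"fn": "arm_command", "kwargs": {"steps": [[90, 0, 0, 0, 0, 0, 0], [90, 0, 0, 0, 0, 0, 0], [90, 0, 0, 0, 0, 0, 0], [90, 0, 0, 0, 0, 0, 0], [90, 0, 0, -0.2, 0, 0, 0], [90, 0, 0, -0.4, 0, 0, 0], [90, 0, 0, -0.5, 0, 0, 0], [90, 0, 0, -0.2, 0, 0, 0]]}}

```text
t: 10.25
position: [0.5704, 0.0102, 0.1714]
orientation: [179.7, 0.1, 95.9]
contact_force: [0.4, 0.5, -0.1]
width: 0.0765
gripper_force: 0.0
```

```bash
python3 -c "
from h import *
go(.5669,.0104,.16,95.9)
c=snap('scene','x.png'); im=c['color'][150:300,180:320,::-1]
cv2.imwrite('pics/m2.png',cv2.resize(im,None,fx=4,fy=4,interpolation=2))"
```

```text
t 10.25 pos [0.5704 0.0102 0.1714] rpy [1.7975e+02 5.0000e-02 9.5900e+01] F [ 0.4  0.5 -0.1] w 0.0765 gf 0
tool shift units total [ 0.005 -0.035  0.114] wz units 0.001
```

View pics/m2.png

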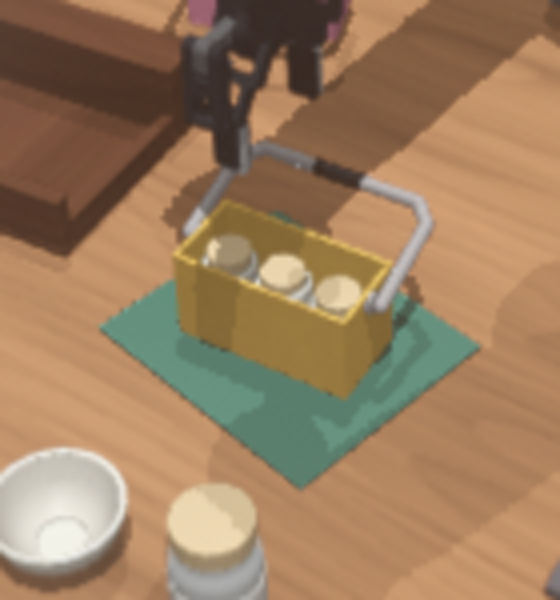

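The scene crop shows the basket standing on the mat and released, with its bail folded towards the robot. Rim corners are at (175,255), (350,322), (392,262) and (225,203), the sleeve at (337,174), and mat corners at (100,328), (300,488) and (480,348).

```bash
python3 -c "
from h import *
np.set_printoptions(precision=4,suppress=True)
c=load('scene')
A=lambda u,v,z: at(c,180+u/4-.4,150+v/4-.4,z)
r=np.array([A(u,v,.074) for u,v in[(175,255),(350,322),(392,262),(225,203)]]);print(r,r.mean(0))
print('sleeve',A(337,174,.09))
m=np.array([A(u,v,.004) for u,v in[(100,328),(300,488),(480,348)]]);print(m,'mat centre',(m[0]+m[2])/2)
"
```

```text
[[ 0.6058 -0.0441  0.074 ]
 [ 0.5908  0.0854  0.074 ]
 [ 0.5306  0.0765  0.074 ]
 [ 0.5464 -0.0494  0.074 ]] [0.5684 0.0171 0.074 ]
sleeve [0.4937 0.0068 0.09  ]
[[ 0.6363 -0.0922  0.004 ]
 [ 0.6687  0.1017  0.004 ]
 [ 0.5044  0.1307  0.004 ]] mat centre [0.5704 0.0193 0.004 ]
```

The basket is centred on the mat within about 3 mm. Next I'll scoop the bail with shut fingers tilted 45°, coming from the robot side.

>>> {"fn": "arm_command", "kwargs": {"steps": [[0, 0.045, -0.3, 0, 0, 0, 0], [0, 0, -0.4, 0, 0, 0, 0], [0, 0, -0.4, 0, 0, 0, 0], [0, 0, -0.22, 0, 0, 0, 0], [0, 0, 0, 0, -1, 0, 0], [0, 0, 0, 0, -1, 0, 0], [0, 0, 0, 0, -1, 0, 0], [0, 0, 0, 0, -1, 0, 0]]}}

```text
t: 11.3
position: [0.4366, 0.0014, 0.1678]
orientation: [159.9, -0.0, 95.9]
contact_force: [-0.8, -1.0, 0.5]
width: -0.0001
gripper_force: 0.0
```

>>> {"fn": "arm_command", "kwargs": {"steps": [[0, 0, 0, 0, -1, 0, 0], [0, 0, 0, 0, -1, 0, 0], [0, 0, 0, 0, -1, 0, 0], [0, 0, 0, 0, -1, 0, 0], [0, 0, 0, 0, -1, 0, 0], [0, 0, 0, 0, 0, 0, 0], [0, 0, 0, 0, 0, 0, 0], [0, 0, 0, 0, 0, 0, 0]]}}

```text
t: 12.3
position: [0.4415, 0.0001, 0.1747]
orientation: [135.7, -0.2, 96.1]
contact_force: [-0.4, -0.8, -1.0]
width: -0.0001
gripper_force: 0.0
```

```bash
cat >> h.py <<'E'
from scipy.spatial.transform import Rotation as Ro
YB=5.9; BC=np.array([.568,.0145])
def bf(X,Z,L=0.):
    "tool-axis shift to basket-plane point (X along basket x, Z height, L lateral)"
    s=arm.sense(); a=np.radians(YB); x=np.array([np.cos(a),np.sin(a)]); y=np.array([-x[1],x[0]])
    p=s['position']; R=Ro.from_euler('xyz',s['orientation'],degrees=True).as_matrix()
    q=p[:2]-BC; print('t %.2f now X %.4f Z %.4f L %.4f'%(s['t'],q@x,p[2],q@y),'rpy',s['orientation'].round(1),'F',s['contact_force'].round(2),'w %.3f'%s['width'])
    P=np.array([*(BC+X*x+L*y),Z]); print(' -> X %.3f Z %.3f shift'%(X,Z),(R.T@(P-p)*10).round(3)); return R
E
python3 -c "
from h import *
R=bf(-.13,.06);print(R.round(2));bf(-.1,.049);print(arm.sense()['qpos'])"
```

```text
t 12.30 now X -0.1273 Z 0.1747 L -0.0014 rpy [135.7  -0.2  96.1] F [-0.37 -0.84 -1.  ] w -0.000
 -> X -0.130 Z 0.060 shift [ 0.01  -0.82   0.802]
[[-0.11  0.71  0.69]
 [ 0.99  0.07  0.08]
 [ 0.    0.7  -0.72]]
t 12.30 now X -0.1273 Z 0.1747 L -0.0014 rpy [135.7  -0.2  96.1] F [-0.37 -0.84 -1.  ] w -0.000
 -> X -0.100 Z 0.049 shift [ 0.009 -0.682  1.09 ]
[-24.20204403 -10.72515957 -74.29050212 -13.59021188  20.72975983
  67.43656538]
```

>>> {"fn": "arm_command", "kwargs": {"steps": [[0, 0, 0, 0, 1, 0, 0], [0, 0, 0, 0, 1, 0, 0], [0, 0, 0, 0, 1, 0, 0], [0, 0, 0, 0, 0, 0, 0], [0, 0, 0, 0, 0, 0, 0], [0, 0, 0, 0, 0, 0, 0], [0, 0, 0, 0, 0, 0, 0], [0, 0, 0, 0, 0, 0, 0]]}}

```text
t: 13.3
position: [0.4423, -0.0007, 0.1755]
orientation: [150.6, -0.1, 96.0]
contact_force: [-0.7, 0.3, -0.1]
width: 0.0
gripper_force: 0.0
```

```bash
python3 -c "
from h import *
bf(-.125,.12);bf(-.125,.057);print(arm.sense()['qpos'])"
```

```text
t 13.30 now X -0.1266 Z 0.1755 L -0.0022 rpy [ 1.506e+02 -1.000e-01  9.600e+01] F [-0.72  0.28 -0.13] w 0.000
 -> X -0.125 Z 0.120 shift [ 0.021 -0.258  0.492]
t 13.30 now X -0.1266 Z 0.1755 L -0.0022 rpy [ 1.506e+02 -1.000e-01  9.600e+01] F [-0.72  0.28 -0.13] w 0.000
 -> X -0.125 Z 0.057 shift [ 0.019 -0.568  1.041]
[-17.77092458  -8.11384017 -59.35237415  11.52422672  11.53372766
  69.05429997]
```

>>> {"fn": "arm_command", "kwargs": {"steps": [[0, 0.02, -0.07, 0.12, 0, 0, 0], [0, 0, -0.1, 0.18, 0, 0, 0], [0, 0, -0.1, 0.18, 0, 0, 0], [0, 0, -0.1, 0.18, 0, 0, 0], [0, 0, -0.1, 0.18, 0, 0, 0], [0, 0, -0.1, 0.18, 0, 0, 0], [0, 0, 0, 0, 0, 0, 0], [0, 0, 0, 0, 0, 0, 0]]}}

```text
t: 14.3
position: [0.443, 0.0016, 0.0592]
orientation: [150.6, -0.1, 96.0]
contact_force: [-0.5, -0.0, -0.8]
width: 0.0001
gripper_force: 0.0
```

```bash
python3 -c "
from h import *
bf(-.109,.057);bf(-.091,.0665);print(arm.sense()['qpos'])
c=snap('scene','x.png'); im=c['color'][140:260,200:320,::-1]
cv2.imwrite('pics/b1.png',cv2.resize(im,None,fx=4,fy=4,interpolation=2))"
```

```text
t 14.30 now X -0.1257 Z 0.0592 L 0.0000 rpy [ 1.506e+02 -1.000e-01  9.600e+01] F [-0.49 -0.05 -0.76] w 0.000
 -> X -0.109 Z 0.057 shift [-0.001  0.134  0.101]
t 14.30 now X -0.1257 Z 0.0592 L 0.0000 rpy [ 1.506e+02 -1.000e-01  9.600e+01] F [-0.49 -0.05 -0.76] w 0.000
 -> X -0.091 Z 0.067 shift [-0.001  0.338  0.107]
[-17.29824551  10.45333959 -69.47877252 -17.26141518  11.32894531
  69.4659075 ]
```

View pics/b1.png

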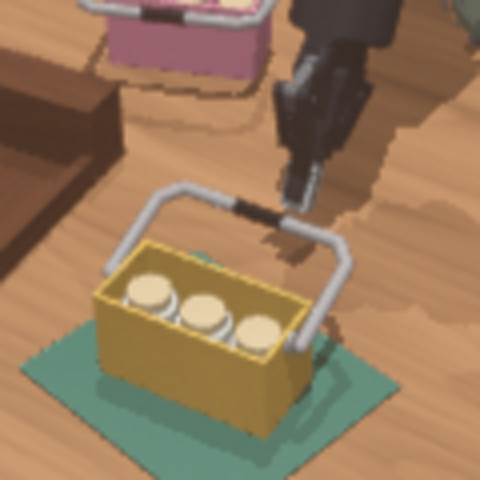

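The crop shows the tip at (298,205), just behind the sleeve (258,212) and below it, laterally aligned as predicted. Now slide in under the bar and swing it up.

>>> {"fn": "arm_command", "kwargs": {"steps": [[0, 0, 0.14, 0.12, 0, 0, 0], [0, 0, 0.1, 0, 0, 0, 0], [0, 0, 0.1, 0, 0, 0, 0], [0, 0, 0.04, 0, 0, 0, 0], [0, 0, 0, 0, 0, 0, 0], [0, 0, 0.061, -0.051, 0, 0, 0], [0, 0, 0.066, -0.045, 0, 0, 0], [0, 0, 0, 0, 0, 0, 0]]}}

```text
t: 15.35
position: [0.489, 0.0062, 0.0828]
orientation: [150.5, -0.1, 96.0]
contact_force: [0.4, 0.4, -0.2]
width: 0.0
gripper_force: 0.0
```

```bash
python3 -c "
from h import *
import math
for a in(.5,):bf(-.08*math.cos(a)-.0107,.066+.08*math.sin(a)-.0235)
print(arm.sense()['qpos'])
c=snap('scene','x.png'); im=c['color'][140:260,200:320,::-1]
cv2.imwrite('pics/b2.png',cv2.resize(im,None,fx=4,fy=4,interpolation=2))"
```

```text
t 15.35 now X -0.0795 Z 0.0828 L -0.0002 rpy [ 1.505e+02 -1.000e-01  9.600e+01] F [ 0.43  0.44 -0.16] w 0.000
 -> X -0.081 Z 0.081 shift [ 0.002 -0.022  0.01 ]
[-14.17500933   9.97640616 -62.27868384 -10.23044145   9.88546863
  72.27693202]
```

View pics/b2.png

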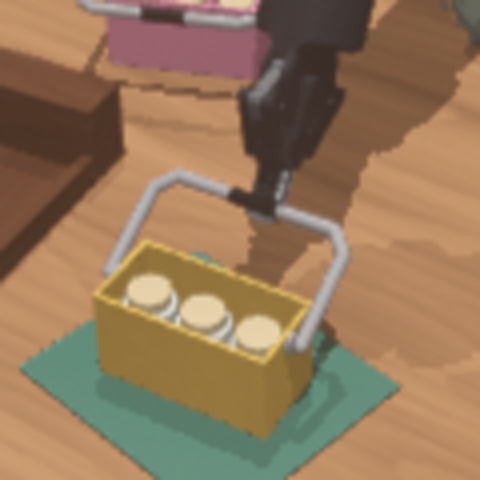

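The picture shows the bail rising on the fingertip, with the bar now at (258,200). Continuing the arc.

>>> {"fn": "arm_command", "kwargs": {"steps": [[0, 0, 0.07, 0.0, 0, 0, 0], [0, 0, 0.074, -0.03, 0, 0, 0], [0, 0, 0.077, -0.023, 0, 0, 0], [0, 0, 0.078, -0.016, 0, 0, 0], [0, 0, 0.08, -0.008, 0, 0, 0], [0, 0, 0.08, 0, 0, 0, 0], [0, 0, 0.08, 0.008, 0, 0, 0], [0, 0, 0.078, 0.016, 0, 0, 0]]}}

```text
t: 16.4
position: [0.5393, 0.0117, 0.1168]
orientation: [150.6, -0.1, 96.0]
contact_force: [-0.6, 0.5, 0.3]
width: 0.0002
gripper_force: 0.1
```

```bash
cat >> h.py <<'E'
def fitbail(c,a0s):
    "score: is the bail steel grey seen along the arms/bar at angle a (sleeve excluded)?"
    import math
    a=np.radians(YB); x=np.array([np.cos(a),np.sin(a),0]); y=np.array([-x[1],x[0],0]); im=c['color'].astype(float)
    C=np.array([*BC,.066]); out=[]
    for b in a0s:
        bar=C-.08*math.cos(b+.3)*x+[0,0,.08*math.sin(b+.3)]
        v=[]
        for l in list(np.linspace(-.055,-.025,12))+list(np.linspace(.025,.055,12)):
            u=px(c,bar+l*y); q=im[int(round(u[1])),int(round(u[0]))]; v.append((q.max()-q.min())<35 and 90<q.mean()<235)
        out.append((round(float(b),2),int(sum(v))))
    return out
E
python3 -c "
from h import *
bf(-.0107,.1225)
c=arm.camera('scene')
print(fitbail(load('scene'),np.arange(-.3,2,.1)));print(fitbail(c,np.arange(-.3,2.6,.1)))"
```

```text
t 16.40 now X -0.0288 Z 0.1168 L 0.0002 rpy [ 1.506e+02 -1.000e-01  9.600e+01] F [-0.58  0.53  0.25] w 0.000
 -> X -0.011 Z 0.122 shift [-0.002  0.186  0.039]
[(-0.3, 1), (-0.2, 0), (-0.1, 0), (0.0, 3), (0.1, 24), (0.2, 24), (0.3, 24), (0.4, 24), (0.5, 20), (0.6, 19), (0.7, 16), (0.8, 15), (0.9, 12), (1.0, 4), (1.1, 9), (1.2, 3), (1.3, 3), (1.4, 4), (1.5, 3), (1.6, 3), (1.7, 5), (1.8, 3), (1.9, 3)]
[(-0.3, 11), (-0.2, 6), (-0.1, 6), (0.0, 6), (0.1, 8), (0.2, 2), (0.3, 0), (0.4, 0), (0.5, 0), (0.6, 0), (0.7, 0), (0.8, 2), (0.9, 23), (1.0, 24), (1.1, 19), (1.2, 2), (1.3, 2), (1.4, 3), (1.5, 3), (1.6, 4), (1.7, 3), (1.8, 3), (1.9, 3), (2.0, 4), (2.1, 2), (2.2, 0), (2.3, 0), (2.4, 0), (2.5, 3)]
```

>>> {"fn": "arm_command", "kwargs": {"steps": [[0, 0, 0.076, 0.024, 0, 0, 0], [0, 0, 0.074, 0.031, 0, 0, 0], [0, 0, 0.05, 0.02, 0, 0, 0], [0, 0, 0, 0, 0, 0, 0], [0, 0, 0, 0, 0, 0, 0], [0, 0, -0.04, -0.03, 0, 0, 0], [0, 0, -0.1, -0.06, 0, 0, 0], [0, 0, -0.2, -0.12, 0, 0, 0]]}}

```text
t: 17.45
position: [0.5194, 0.0096, 0.1216]
orientation: [150.6, -0.1, 96.0]
contact_force: [0.1, 0.5, -0.7]
width: 0.0001
gripper_force: 0.0
```

```bash
python3 -c "
from h import *
bf(-.09,.2)
c=arm.camera('scene')
print(fitbail(c,np.arange(.8,1.7,.05)))"
```

```text
t 17.45 now X -0.0488 Z 0.1216 L 0.0001 rpy [ 1.506e+02 -1.000e-01  9.600e+01] F [ 0.09  0.53 -0.7 ] w 0.000
 -> X -0.090 Z 0.200 shift [ 0.002  0.027 -0.885]
[(0.8, 0), (0.85, 0), (0.9, 0), (0.95, 0), (1.0, 0), (1.05, 0), (1.1, 0), (1.15, 1), (1.2, 20), (1.25, 24), (1.3, 24), (1.35, 18), (1.4, 0), (1.45, 0), (1.5, 2), (1.55, 2), (1.6, 3), (1.65, 4)]
```

The bail stands at about 1.27 on its own. Now back off, return the tool to vertical and come over the sleeve.

>>> {"fn": "arm_command", "kwargs": {"steps": [[0, 0, 0, -0.3, 0, 0, 0], [40, 0, 0, -0.4, 0, 0, 0], [40, 0, 0, -0.4, 1, 0, 0], [40, 0, 0, 0, 1, 0, 0], [40, 0, 0, 0, 1, 0, 0], [40, 0, 0, 0, 1, 0, 0], [40, 0, 0, 0, 1, 0, 0], [40, 0, 0, 0, 0.9, 0, 0]]}}

```text
t: 18.5
position: [0.4661, 0.0037, 0.2174]
orientation: [-179.8, -0.1, 96.0]
contact_force: [0.6, -0.0, -0.2]
width: 0.0341
gripper_force: 0.0
```

```bash
python3 -c "
from h import *
bf(0,.2)
print(fitbail(arm.camera('scene'),np.arange(1.1,1.45,.05)))"
```

```text
t 18.50 now X -0.1025 Z 0.2174 L -0.0002 rpy [-1.798e+02 -1.000e-01  9.600e+01] F [ 0.6  -0.02 -0.24] w 0.034
 -> X 0.000 Z 0.200 shift [-0.     1.025  0.17 ]
[(1.1, 0), (1.15, 0), (1.2, 16), (1.25, 24), (1.3, 24), (1.35, 18), (1.4, 0)]
```

>>> {"fn": "arm_command", "kwargs": {"steps": [[40, 0, 0.2, 0, 0, 0, 0], [40, 0, 0.3, 0, 0, 0, 0], [40, 0, 0.3, 0, 0, 0, 0], [40, 0, 0.225, 0.1, 0, 0, 0], [40, 0, 0, 0.1, 0, 0, 0], [40, 0, 0, 0, 0, 0, 0], [40, 0, 0, 0, 0, 0, 0], [40, 0, 0, 0, 0, 0, 0]]}}

```text
t: 19.55
position: [0.568, 0.0145, 0.1978]
orientation: [-180.0, -0.1, 96.0]
contact_force: [0.4, -0.4, 0.2]
width: 0.0342
gripper_force: 0.0
```

```bash
python3 -c "
from h import *
bf(0,.127)
c=arm.camera('scene');a=np.radians(YB);y=np.array([-np.sin(a),np.cos(a),0]);im=c['color'].astype(int)
for l in range(-40,45,4):
  u=px(c,np.array([*BC,.146])+l/1000*y); print(l,im[int(round(u[1])),int(round(u[0]))].sum()//3,end='; ')
"
```

```text
t 19.55 now X -0.0000 Z 0.1978 L 0.0000 rpy [-1.8e+02 -1.0e-01  9.6e+01] F [ 0.37 -0.44  0.24] w 0.034
 -> X 0.000 Z 0.127 shift [-0.002  0.001  0.708]
-40 116; -36 118; -32 111; -28 114; -24 110; -20 95; -16 47; -12 46; -8 45; -4 46; 0 50; 4 52; 8 51; 12 51; 16 77; 20 162; 24 158; 28 179; 32 171; 36 177; 40 172; 44 178;
```

>>> {"fn": "arm_command", "kwargs": {"steps": [[40, 0, 0, 0.12, 0, 0, 0], [40, 0, 0, 0.18, 0, 0, 0], [40, 0, 0, 0.18, 0, 0, 0], [40, 0, 0, 0.15, 0, 0, 0], [40, 0, 0, 0.08, 0, 0, 0], [40, 0, 0, 0, 0, 0, 0], [40, 0, 0, 0, 0, 0, 0], [40, 0, 0, 0, 0, 0, 0]]}}

```text
t: 20.6
position: [0.5686, 0.0147, 0.1268]
orientation: [-180.0, -0.1, 96.0]
contact_force: [-0.1, -0.7, 0.8]
width: 0.0343
gripper_force: 0.0
```

>>> {"fn": "arm_command", "kwargs": {"steps": [[0, 0, 0, 0, 0, 0, 0], [0, 0, 0, 0, 0, 0, 0], [0, 0, 0, 0, 0, 0, 0], [0, 0, 0, 0, 0, 0, 0], [0, 0, 0, -0.03, 0, 0, 0], [0, 0, 0, -0.05, 0, 0, 0], [0, 0, 0, -0.1, 0, 0, 0], [0, 0, 0, -0.1, 0, 0, 0]], "force": 60}}

```text
t: 21.6
position: [0.568, 0.0147, 0.1545]
orientation: [-179.9, -0.1, 96.0]
contact_force: [-0.0, 0.1, -6.7]
width: 0.01
gripper_force: 58.4
```

```bash
python3 -c "
from h import *
go(.501,.330,.28,96)"
```

```text
t 21.60 pos [0.568  0.0147 0.1545] rpy [-1.7988e+02 -1.4000e-01  9.6040e+01] F [-0.   0.1 -6.7] w 0.0100 gf 58
tool shift units total [ 3.206 -0.334 -1.255] wz units 0.008
```

>>> {"fn": "arm_command", "kwargs": {"steps": [[0, 0, 0, -0.15, 0, 0, 0], [0, 0, 0, -0.17, 0, 0, 0], [0, 0.05, -0.08, -0.15, 0, 0, 0], [0, 0.1, -0.16, -0.13, 0, 0, 0], [0, 0.13, -0.2, -0.065, 0, 0, 0], [0, 0.13, -0.2, 0, 0, 0, 0], [0, 0.13, -0.2, 0, 0, 0, 0], [0, 0.13, -0.2, 0, 0, 0, 0]]}}

```text
t: 22.6
position: [0.4564, 0.0708, 0.2217]
orientation: [-179.9, -0.1, 96.0]
contact_force: [-0.6, 0.4, -7.6]
width: 0.01
gripper_force: 58.5
```

>>> {"fn": "arm_command", "kwargs": {"steps": [[0, 0.15, -0.2, 0, 0, 0, 0], [0, 0.16, -0.16, 0, 0, 0, 0], [0, 0.18, -0.1, 0, 0, 0, 0], [0, 0.2, -0.1, 0, 0, 0, 0], [0, 0.2, -0.07, 0, 0, 0, 0], [0, 0.2, -0.05, 0, 0, 0, 0], [0, 0.2, 0, 0, 0, 0, 0], [0, 0.2, 0, 0, 0, 0, 0]]}}

```text
t: 23.6
position: [0.3739, 0.2123, 0.222]
orientation: [-180.0, -0.2, 96.1]
contact_force: [1.0, 0.2, -7.1]
width: 0.0103
gripper_force: 58.5
```

```bash
python3 -c "
from h import *
c=load('scene')
print([at(c,u/1.5,v/1.5,.223) for u,v in[(563,287),(611,301)]])
print([at(c,u/1.5,v/1.5,.205) for u,v in[(529,352),(583,371)]])
go(.3817,.317,.221,96)"
```

```text
[array([0.47955826, 0.29667624, 0.223     ]), array([0.47077544, 0.36381394, 0.223     ])]
[array([0.60969843, 0.30801997, 0.205     ]), array([0.60119267, 0.37876917, 0.205     ])]
t 23.60 pos [0.3739 0.2123 0.222 ] rpy [-1.7995e+02 -1.5000e-01  9.6060e+01] F [ 1.   0.2 -7.1] w 0.0103 gf 59
tool shift units total [1.033 0.188 0.01 ] wz units 0.012
```

>>> {"fn": "arm_command", "kwargs": {"steps": [[0, 0.2, 0.04, 0, 0, 0, 0], [0, 0.2, 0.04, 0, 0, 0, 0], [0, 0.2, 0.04, 0, 0, 0, 0], [0, 0.18, 0.04, 0, 0, 0, 0], [0, 0.14, 0.03, 0, 0, 0, 0], [0, 0.09, 0.02, 0, 0, 0, 0], [0, 0.035, 0, 0, 0, 0, 0], [0, 0, 0, 0, 0, 0, 0]]}}

```text
t: 24.6
position: [0.3842, 0.3172, 0.2215]
orientation: [-179.9, -0.1, 96.0]
contact_force: [-0.9, -0.6, -7.7]
width: 0.0099
gripper_force: 58.5
```

```bash
python3 -c "
from h import *
go(.503,.331,.221,96.2)
a=arm.camera('top');b=arm.camera('scene')
A=cv2.resize(a['color'][130:250,70:190,::-1],(400,400),interpolation=2);B=cv2.resize(b['color'][130:270,300:440,::-1],(400,400),interpolation=2)
cv2.imwrite('pics/h1.png',np.hstack([A,B]))"
```

```text
t 24.60 pos [0.3842 0.3172 0.2215] rpy [-1.7988e+02 -1.1000e-01  9.6030e+01] F [-0.9 -0.6 -7.7] w 0.0099 gf 59
tool shift units total [0.013 1.196 0.005] wz units -0.034
```

View pics/h1.png

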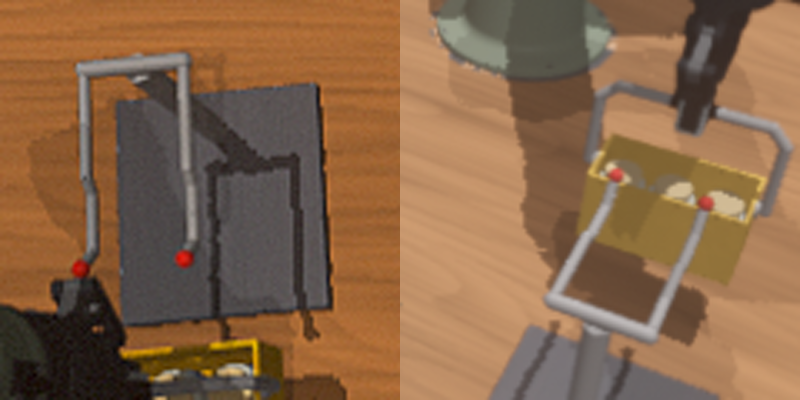

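The views show the basket level under the bail, with the bar parallel to the prong tips (616,175 and 706,203 in the scene half). Its mid-line falls between the prongs. Moving in.

>>> {"fn": "arm_command", "kwargs": {"steps": [[0, 0, 0.05, -0.04, 0, 0, 0], [0, 0, 0.1, 0, 0, 0, 0], [0, 0, 0.15, 0, 0, 0, 0], [0, 0, 0.15, 0, 0, 0, 0], [0, 0, 0.15, 0, 0, 0, 0], [0, 0, 0.15, 0, 0, 0, 0], [0, 0, 0.15, 0, 0, 0, 0], [0, 0.01, 0.12, 0, 0, 0, 0]]}}

```text
t: 25.7
position: [0.4869, 0.3291, 0.2253]
orientation: [-179.9, -0.1, 96.0]
contact_force: [-0.3, -0.3, -7.3]
width: 0.0099
gripper_force: 58.5
```

>>> {"fn": "arm_command", "kwargs": {"steps": [[0, 0, 0.1, 0, 0, 0, 0], [0, 0, 0.06, 0, 0, 0, 0], [0, 0, 0.02, 0, 0, 0, 0], [0, 0, 0, 0, 0, 0, 0], [0, 0, 0, 0.08, 0, 0, 0], [0, 0, 0, 0.08, 0, 0, 0], [0, 0, 0, 0.08, 0, 0, 0], [0, 0, 0, 0, 0, 0, 0]]}}

```text
t: 26.7
position: [0.5028, 0.3307, 0.2002]
orientation: [-179.8, -0.1, 96.0]
contact_force: [-0.1, -0.5, -6.5]
width: 0.01
gripper_force: 58.5
```

```bash
python3 -c "
from h import *
go(.503,.331,.186,96.2)"
```

```text
t 26.70 pos [0.5028 0.3307 0.2002] rpy [-1.7979e+02 -9.0000e-02  9.6040e+01] F [-0.1 -0.5 -6.5] w 0.0100 gf 59
tool shift units total [0.003 0.002 0.142] wz units -0.032
```

>>> {"fn": "arm_command", "kwargs": {"steps": [[0, 0, 0, 0.05, 0, 0, 0], [0, 0, 0, 0.04, 0, 0, 0], [0, 0, 0, 0.02, 0, 0, 0], [0, 0, 0, 0.02, 0, 0, 0], [0, 0, 0, 0.01, 0, 0, 0], [0, 0, 0, 0, 0, 0, 0], [0, 0, 0, 0, 0, 0, 0], [0, 0, 0, 0, 0, 0, 0]]}}

```text
t: 27.7
position: [0.5036, 0.3311, 0.1875]
orientation: [-179.9, -0.1, 96.0]
contact_force: [-0.4, 0.6, -6.9]
width: 0.0101
gripper_force: 58.7
```

Nothing has touched yet, so I'll keep lowering in small steps.

>>> {"fn": "arm_command", "kwargs": {"steps": [[0, 0, 0, 0.015, 0, 0, 0], [0, 0, 0, 0.01, 0, 0, 0], [0, 0, 0, 0.005, 0, 0, 0], [0, 0, 0, 0, 0, 0, 0], [0, 0, 0, 0, 0, 0, 0], [0, 0, 0, 0, 0, 0, 0], [0, 0, 0, 0, 0, 0, 0], [0, 0, 0, 0, 0, 0, 0]]}}

```text
t: 28.7
position: [0.5038, 0.3312, 0.1851]
orientation: [-180.0, -0.2, 96.0]
contact_force: [-2.8, -1.5, 6.0]
width: 0.01
gripper_force: 59.7
```

Seated: the force went from -6.9 N to +6 N at the expected height. Releasing and withdrawing upwards.

>>> {"fn": "arm_command", "kwargs": {"steps": [[40, 0, 0, 0, 0, 0, 0], [40, 0, 0, 0, 0, 0, 0], [40, 0, 0, 0, 0, 0, 0], [40, 0, 0, 0, 0, 0, 0], [40, 0, 0, -0.1, 0, 0, 0], [40, 0, 0, -0.2, 0, 0, 0], [40, 0, 0, -0.3, 0, 0, 0], [40, 0, 0, -0.4, 0, 0, 0]]}}

```text
t: 29.7
position: [0.5033, 0.3307, 0.2853]
orientation: [-179.8, -0.1, 96.0]
contact_force: [0.3, 1.3, -0.4]
width: 0.0339
gripper_force: 0.0
```

>>> {"fn": "arm_command", "kwargs": {"steps": [[40, 0, 0, -0.2, 0, 0, 0], [40, 0, -0.2, 0, 0, 0, 0], [40, 0, -0.3, 0, 0, 0, 0], [40, 0, -0.3, 0, 0, 0, 0], [40, 0, -0.2, 0, 0, 0, 0], [40, 0, 0, 0, 0, 0, 0], [40, 0, 0, 0, 0, 0, 0], [40, 0, 0, 0, 0, 0, 0]]}}

```text
t: 30.7
position: [0.4052, 0.3204, 0.3046]
orientation: [-179.9, -0.1, 96.0]
contact_force: [-0.2, -0.4, 0.9]
width: 0.0344
gripper_force: 0.0
```

```bash
python3 -c "
from h import *
go(.5,.33,.3,96)
c=arm.camera('scene'); d=c['color'].astype(int); r,g,b=d[...,0],d[...,1],d[...,2]
m=(r>90)&(g>0.72*r)&(b<0.5*r); m=m.astype('uint8'); n,l,s,ce=cv2.connectedComponentsWithStats(m)
for i in range(1,n):
  if s[i,4]>60: print('yellow blob',s[i],ce[i].round(1),cv2.minAreaRect(np.argwhere(l==i)[:,::-1].astype('float32')))
S=np.array([.503,.331,.205]);a=np.radians(6);x=np.array([np.cos(a),np.sin(a),0]);y=np.array([-x[1],x[0],0])
C=S-[0,0,.072]
print('expected rim corners',[px(c,C+i*.032*x+j*.065*y).round(1) for i,j in[(1,1),(1,-1),(-1,-1),(-1,1)]], 'bottom +x',[px(c,C-[0,0,.07]+.032*x+j*.065*y).round(1) for j in(1,-1)],'bottom -x+y',px(c,C-[0,0,.07]-.032*x+.065*y).round(1))
for k in range(-56,60,8):
  u=px(c,S+k/1000*y); print(k,d[int(round(u[1])),int(round(u[0]))].tolist(),end=' ')
cv2.imwrite('pics/f1.png',cv2.resize(c['color'][150:330,290:450,::-1],None,fx=3,fy=3))"
```

```text
t 30.70 pos [0.4052 0.3204 0.3046] rpy [-1.7993e+02 -1.4000e-01  9.6000e+01] F [-0.2 -0.4  0.9] w 0.0344 gf 0
tool shift units total [-0.004  0.953  0.046] wz units 0.001
yellow blob [344 215  19  45 413] [352.8 242.8] ((354.1782531738281, 236.7178192138672), (17.81116485595703, 43.78163528442383), 5.710593223571777)
yellow blob [362 219  31  21 310] [376.4 227.7] ((375.71136474609375, 229.35052490234375), (29.436281204223633, 14.646345138549805), 21.037511825561523)
yellow blob [371 230  42  45 847] [391.7 255.2] ((390.91375732421875, 249.4654998779297), (33.239463806152344, 42.52423095703125), 21.801406860351562)
expected rim corners [array([405.1, 253.5]), array([346.3, 232.1]), array([355.9, 215.1]), array([412.5, 234.4])] bottom +x [array([398.7, 274.6]), array([342.9, 253. ])] bottom -x+y [406.  255.5]
-56 [180, 174, 173] -48 [186, 180, 179] -40 [185, 180, 179] -32 [172, 166, 165] -24 [178, 173, 172] -16 [91, 80, 77] -8 [75, 61, 56] 0 [77, 63, 58] 8 [70, 54, 48] 16 [74, 60, 54] 24 [166, 160, 159] 32 [168, 162, 161] 40 [163, 156, 155] 48 [166, 160, 158] 56 [168, 161, 160]
```

The numbers show the bar on its seat and the basket silhouette at x 344–413, y 215–275, against an expected 343–412 and 215–275 for a level hang. I'll let it rest a second and confirm it is still and the bystanders haven't moved.

>>> {"fn": "arm_command", "kwargs": {"steps": [[40, 0, 0, -0.1, 0, 0, 0], [40, 0, 0, 0, 0, 0, 0], [40, 0, 0, 0, 0, 0, 0], [40, 0, 0, 0, 0, 0, 0], [40, 0, 0, 0, 0, 0, 0], [40, 0, 0, 0, 0, 0, 0], [40, 0, 0, 0, 0, 0, 0], [40, 0, 0, 0, 0, 0, 0]]}}

```text
t: 31.75
position: [0.4043, 0.3203, 0.3146]
orientation: [-179.9, -0.1, 96.0]
contact_force: [-1.3, 0.9, 0.3]
width: 0.0343
gripper_force: 0.0
```

```bash
python3 -c "
from h import *
f=lambda c:c['color'].astype(int)
a=f(arm.camera('scene'));[arm.camera('top') for _ in range(6)];b=f(arm.camera('scene'))
print('basket motion',np.abs(a-b)[210:280,340:415].max(), np.abs(a-b).max())
s0=cv2.imread('pics/s0.png'); s0=cv2.resize(s0,(512,384),interpolation=cv2.INTER_AREA)[:,:,::-1].astype(int)
print('bystanders diff',np.abs(s0-b)[230:320,140:255].mean())
h=arm.hand_in();print(h)"
```

```text
basket motion 2 29
bystanders diff 2.900998389694042
the job is handed in; nothing more can be done
None
```

The yellow basket is hanging level and still by its bail on both prongs, the jars and bowl look unmoved, and I handed the job in at about 32 s of the 72 s limit.

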